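# Vent the drinks dispenser and take off its cap of unknown thread

### The arm

A 6-joint arm with a two-finger parallel gripper is mounted at the origin on the work surface; the furniture and walls round the work are solid. World frame = base frame: x ahead of the robot, y to its left, z up, the work surface at z = 0. Lengths are in mm, angles in degrees, forces in N, time in s.
With the tool pointing down it reaches from about 300 to 750 mm from the base axis. Payload 8.5 kg.
Tool frame: the origin (TCP) lies midway between the tips of the shut fingers; the grasp point (between the pads) lies 19 mm behind it (pinch_z is the distance from the TCP to the grasp point, in mm); z points along the fingers, y is the line along which they close (so a half turn about z gives the same grasp; the last joint's range is limited). The gripper opens to 88 mm and grips with 3 to 60 N. Pads are 18 mm wide; open, the fingers measure 123 mm over their backs; the gripper's body (75 mm by 187 mm) begins 45 mm behind the grasp point.
Start: joints at [54.185, 21.807, 74.336, -0, 83.858, -12.336], TCP at [219.124, 504.445, 203.748] pointing down, gripper open.
Joint ranges: [-178.18, 178.18], [-50.72, 133.34], [12.68, 142.11], [-81.47, 261.47], [9.98, 163.14], [-165.26, 165.26]. Speed limits (degrees/s): [136.94, 136.94, 180, 180, 180, 180].

### API

Orientations are given as a 3x3 rotation matrix whose columns are the frame's x, y, z axes.
In Python, from cell import * gives the robot as it stands.
- The arm moves only by the tool send_rows, never from a script. Its argument "steps" is a list of rows, each a list of 7 numbers: the shift along the world's x, y, z in cm, then the turn, a rotation vector about the world's x, y, z in degrees, then the opening, from 0 (shut) to 1 (fully open). A call has 1 to 20 rows; each row is the pose to reach, as a shift and turn from the pose commanded when the call began; what a row does not reach only later rows make up. A row lasts 1/12 s, in which the tool goes at most 41.7 mm and 7.16 degrees, less where a joint would pass 70% of its speed; a pose out of reach is approached as far as the arm can. A call with a gripper value outside its range is refused whole. The fingers move at their own pace and stop on an object; "squeeze" is the grip in N (left out, the last holds). Time passes only in rows, so rows that repeat a pose let the fingers close. It gives the time, the measured TCP pose, the force, the opening and the grip force at its end, in the units of the state.
- get_obs(): the state, without advancing time (a new reading comes with each control period).
- grab_frame(name): name is "scene" or "side" or "wrist"; returns a dict with "image" (420x560x3 uint8, red, green, blue), "depth" (420x560 float32, mm along the optical axis (not along the pixel's ray), 0 where there is no reading), "camera_matrix" (3x3 intrinsics, pixels), "T" (4x4, takes a point from camera to world coordinates); the wrist camera has in their place "hand_eye" (4x4, takes a point from camera to tool coordinates, whose origin is the TCP and whose axes are the flange's). Camera axes: x right, y up, looking along -z (the intrinsics and any distortion apply to the point x, -y, -z); pixel columns grow to the right and rows downward; lengths in mm; the calibration is good to about 2 mm. A picture is of the moment at which its call begins: read the wrist's pose just before it.
- hand_in(): hands the job in; it is judged then, once.
The state is a dict: "time": time; "qpos": joint angles; "joint_vel": joint speeds; "joint_efforts": joint torques, N m; "tool_pos": TCP position; "tcp_rot": TCP orientation; "force": force on the tool from outside, world axes, zero at the start; "torque": the same for the moment, N m; "gripper_width": opening from 0.0 (shut) to 1.0 (fully open); "finger_force": force on a finger pad.
Only numpy, scipy, OpenCV 4.12 (cv2) and the standard library are available. Lean on these libraries where they do the work, as an engineer would, in place of code of your own. Each camera call takes 0.05 s, during which the arm holds its last target. There are 200 camera calls.

### The job

To open the table drinks dispenser's flask for refilling, first let its pressure out: squeeze the sprung trigger fully in towards the fixed wooden grip, hold it a moment, and let it spring right back. Then take the black cap off the flask: nobody knows whether its thread is right- or left-handed, so try both ways, turn it the way that gives until it stops, and lift it straight off. Finish with the gripper still holding the cap still in the air, at least 8 cm above where it sat (do not put it down or let go), and leave the pepper mill, bowl and fork alone.

Things in the scene. Friction and masses are not known exactly. Their poses are not given: they have to be found in the camera images.
- dispenser: drinks dispenser, fixed. Origin: table level, z up. Black base 12 mm high, x -98..+88, y -145..+145 mm. On it: squat steel flask, 86 mm diameter, axis at x +25, y +85, its neck under the black cap; upright wooden grip at x +25, y -85, 28 (x) x 22 (y) mm, top at 130, trigger on its -y side, thin spout on its +x side; gas cylinder at x -60, y 0, 52 mm diameter, 150 high, not handled
- cap: round black ribbed cap, 52 mm over the ribs, 38 mm high, 50-100 g. Origin on its axis at the lower rim (112 mm above the table when on), z up. Coarse thread of hidden hand, changing between starts: tightening stops within 0.1 rad; loosening turns easily 1.2 rad to a stop, and from 1.1 rad on it lifts straight off; before that it lifts only 1.5 mm. Free of the neck after 33 mm of lift
- neck_top (a point): point on the flask's axis at the top of its neck, 145 mm above the table, under the cap's top; same axes as the dispenser
- pinch (a point): fixed point 115 mm above the table, dispenser's axes: midway between the grip's +y face and the trigger's outer (-y) face when fully squeezed. Fingers closing here along the dispenser's y squeeze the trigger: 54 mm wide over both when released (trigger's outer face 35 mm, grip's +y face 19.5 mm from this point), 38 mm when squeezed
- trigger (a joint): trigger angle: 0 released (springs back by itself), 0.22 rad fully squeezed. Steel bar 20 mm wide, 10 mm thick, hinged 45 mm above the table, top about 125 mm up, swinging towards the dispenser's +y. At pinch height it takes 3 N to start, 8 N to squeeze fully
- pepper_mill: turned wooden pepper mill, 56 mm diameter, 163 mm high, standing; origin under its centre; a bystander
- bowl_f: white bowl with a gold rim, 155 mm diameter, 75 mm high; origin under its centre; a bystander
- fork_3: fork 203 mm long, 23 mm wide, lying on the table; a bystander

How it is judged:
By the outcome, as a careful person would: the job done as asked, in the order asked, and still so for the second after the job is handed in, while the arm keeps its last pose, push and grip.
It also fails if it takes over 58 s, if anything falls off the work surface, if the arm or the gripper's body presses on something with over 40 N, if the wrist force passes 120 N, or if a joint passes its speed limit or range.

## Working session

There is one attempt and no reset: what is moved stays moved. The work goes in short steps, Python scripts to look and compute and a tool call to move; the robot and the scene stay as the last step left them, time stands still between calls to the robot, and variables do not carry over. Pictures are saved under pics/ and viewed, at most 10 in all, crops included, and the job is handed in when it is done.

Besides the shell and the picture viewer there is one more tool, called after "Call:" as a command line: name --pt "numbers of a row" for each row, then --argument value for the rest. send_rows: Moves the arm, as the interface text tells. Its arguments: {"type":"object","properties":{"steps":{"type":"array"},"squeeze":{"type":"number"}},"required":["steps"]}

```bash
mkdir -p pics
cat > h.py <<'E'
from cell import *
import numpy as np, cv2
def cloud(n):
    o=get_obs(); f=grab_frame(n); d=f["depth"]; K=f["camera_matrix"]
    v,u=np.mgrid[:420,:560]
    P=np.stack([(u-K[0,2])*d/K[0,0],-(v-K[1,2])*d/K[1,1],-d,np.ones_like(d)],-1)
    if "T" in f: T=f["T"]
    else:
        W=np.eye(4);W[:3,:3]=o["tcp_rot"];W[:3,3]=o["tool_pos"];T=W@f["hand_eye"]
    W=(P@T.T)[...,:3]; W[d<=0]=np.nan
    return f["image"],W
E
python3 - <<'E'
from h import *
o=get_obs(); print(o["tool_pos"],np.round(o["tcp_rot"],3),o["force"],o["time"])
ims=[]
for n in["scene","side"]:
    im,W=cloud(n); np.savez(f"{n}.npz",im=im,W=W); ims.append(im)
a=cv2.cvtColor(ims[0],6-2) if 0 else ims[0][...,::-1]
cv2.imwrite("pics/a.png",a); cv2.imwrite("pics/b.png",ims[1][...,::-1])
E
```

```text
[218.94051313 504.19019135 203.16564471] [[-0.917  0.398 -0.001]
 [ 0.398  0.917 -0.001]
 [ 0.    -0.001 -1.   ]] [-0.31804961  0.91521057 -0.47706882] 0.0
```

View pics/a.png

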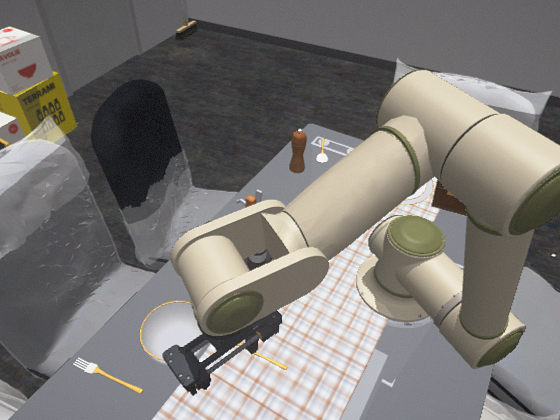

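View pics/b.png

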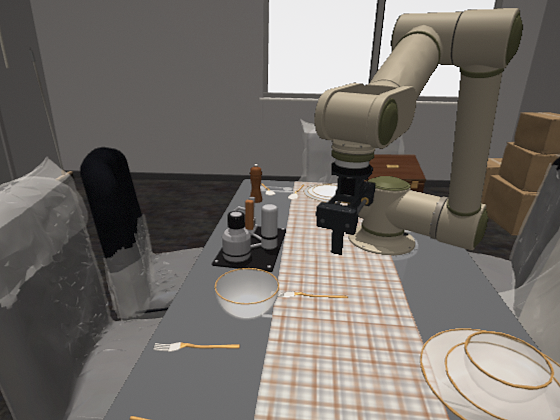

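The scene view is blocked by the arm. The side view shows the dispenser, with the cap at about (236,219), the grip at (250,213), the cylinder at (270,222) and the base at (250,245). The mill is at (256,183) and the bowl at (247,290).

Run:
```python
from h import *
z=np.load("side.npz"); W=z["W"]; im=z["im"]
for n,(u,v) in dict(cap=(236,219),captop=(236,213),grip=(250,207),griplow=(250,218),cyl=(270,222),base=(250,262),mill=(256,185),bowl=(247,290)).items(): print(n,np.round(W[v,u]),im[v,u])
print(np.round(W[195:262:5,212:290:7]).astype(int)[...,:].tolist().__len__())
c=im[195:272,205:300]; cv2.imwrite("pics/c.png",cv2.resize(c[...,::-1],None,fx=7,fy=7))
# cylinder
m=np.zeros(W.shape[:2],bool); m[195:272,205:300]=1
P=W[m]
for lo,hi in[(8,16),(40,100),(115,150),(125,133),(147,153)]:
    q=P[(P[:,2]>lo)&(P[:,2]<hi)]; print(lo,hi,len(q),np.round(q.min(0)),np.round(q.max(0)))
```

```text
cap [476. 188. 146.] [21 19 21]
captop [479. 162. 154.] [194 190 190]
grip [451.   7. 112.] [89 58 35]
griplow [451.   6.  71.] [86 56 34]
cyl [380. 115. 107.] [97 94 94]
base [435. 205.  15.] [25 24 24]
mill [ 453. -323.   78.] [69 44 27]
bowl [430. 364.  23.] [181 177 173]
14
8 16 1126 [ 295. -404.    8.] [551. 241.  16.]
40 100 1148 [361. -37.  40.] [522. 361. 100.]
115 150 450 [359. -45. 115.] [506. 190. 150.]
125 133 116 [362. -45. 125.] [505. 189. 133.]
147 153 161 [366.  71. 147.] [505. 193. 153.]
```

View pics/c.png

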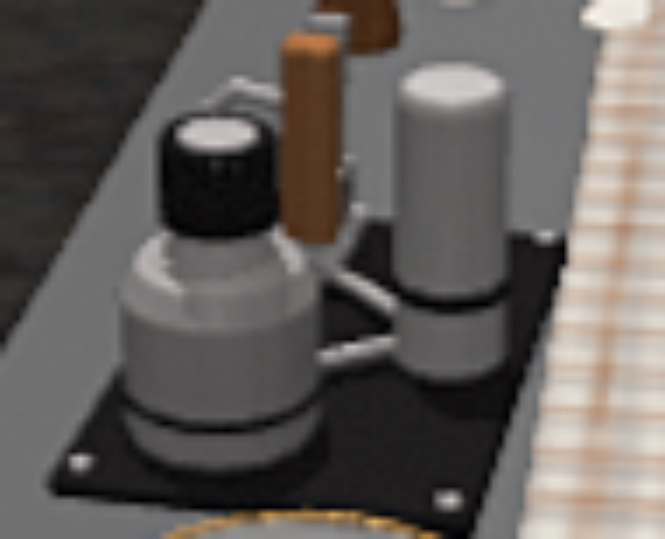

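Dispenser yaw is about -9°, with the cap near (478,165) and the grip near (451,-4). I'll move above it for a close look with the wrist camera.

Call:
send_rows --pt "1 -2 4 0 0 3 1" --pt "4 -6 8 0 0 6 1" --pt "7 -10 12 0 0 9 1" --pt "9 -14 15 0 0 12 1" --pt "11 -18 17 0 0 14 1" --pt "13 -22 17 0 0 14 1" --pt "15 -26 17 0 0 14 1" --pt "17 -30 17 0 0 14 1" --pt "19 -34 17 0 0 14 1" --pt "20 -38 17 0 0 14 1" --pt "20 -42 17 0 0 14 1" --pt "20 -42 17 0 0 14 1" --pt "20 -42 17 0 0 14 1" --pt "20 -42 17 0 0 14 1"

```text
time: 1.27
tool_pos: [420.1, 80.6, 373.2]
tcp_rot: [[-0.985, 0.17, -0.001], [0.17, 0.985, -0.001], [0.001, -0.001, -1.0]]
force: [-0.5, 0.2, -1.0]
gripper_width: 1.0
finger_force: 0.0
```

Run:
```python
from h import *
o=get_obs(); print(np.round(o["tool_pos"],1),np.round(o["tcp_rot"],3),o["force"],o["time"],o["qpos"])
im,W=cloud("wrist"); np.savez("w.npz",im=im,W=W); cv2.imwrite("pics/d.png",im[...,::-1])
```

```text
[420.1  80.6 373.2] [[-0.985  0.17  -0.001]
 [ 0.17   0.985 -0.001]
 [ 0.001 -0.001 -1.   ]] [-0.47128249  0.16523148 -0.99024339] 1.2667 [-5.04297260e+00  4.92884397e+00  6.97962555e+01 -5.59506699e-02
  1.05336825e+02 -8.52695894e+01]
```

View pics/d.png

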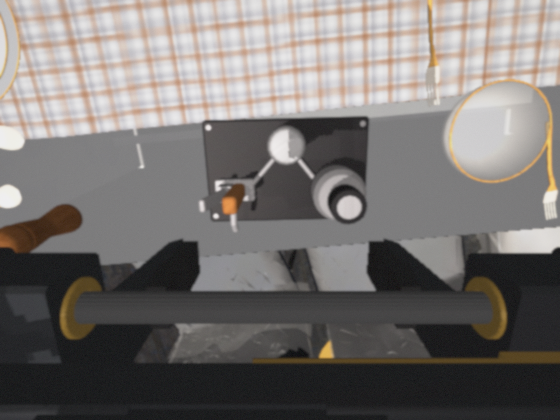

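The wrist view shows the whole dispenser: cap top at (348,206), cylinder top (287,146), grip top (231,203), trigger to its left at (215,197). Next I'll fit the tops.

```bash
cat > fit.py <<'E'
from h import *
z=np.load("w.npz"); W=z["W"]; im=z["im"]
def sel(u0,u1,v0,v1,lo,hi):
    P=W[v0:v1,u0:u1].reshape(-1,3); return P[(P[:,2]>lo)&(P[:,2]<hi)]
def circ(P):
    c,r=cv2.minEnclosingCircle(P[:,:2].astype(np.float32)); return np.round(c,1),round(r,1),np.round(np.median(P,0),1),len(P)
print("cap",circ(sel(310,375,175,230,146,156)))
print("cyl",circ(sel(262,312,122,170,146,156)))
for n,a in dict(grip=(222,242,190,216,126,136),trig=(195,222,180,216,100,136)).items():
    q=sel(*a); print(n,len(q),cv2.minAreaRect(q[:,:2].astype(np.float32)),np.round(np.median(q,0),1), np.round(q.max(0)[2]))
# base edge corner bolts
for u,v in [(207,126),(363,124),(215,215)]: print(np.round(W[v,u],1))
g=W[180:220:4,195:255:4]; print("\n".join(" ".join("%d,%d,%d"%tuple(p) if p[0]==p[0] else "-" for p in r) for r in g))
E
python3 fit.py
```

```text
cap (array([480.2, 160. ]), 25.8, array([478.6, 159.5, 151.5]), 1009)
cyl (array([383.8,  88. ]), 23.4, array([383.1,  88.3, 149.8]), 955)
grip 248 ((455.2229309082031, -7.090473175048828), (20.594053268432617, 27.374256134033203), 76.1100845336914) [454.4  -6.9 130.4] 133.0
trig 198 ((451.03558349609375, -35.302772521972656), (34.161075592041016, 19.36640739440918), 81.67579650878906) [448.5 -42.4 122.1] 131.0
[337.3 -39.3  16.7]
[379.6 225.3  15.6]
[495.8 -62.4  16.4]
427,-88,0 428,-80,1 429,-72,2 429,-63,11 430,-55,13 430,-45,23 431,-37,25 432,-30,25 433,-24,24 434,-16,25 435,-9,27 437,-3,25 438,3,25 439,11,27 441,17,24
434,-89,1 435,-81,2 437,-75,0 437,-64,10 437,-56,14 437,-46,26 436,-37,35 436,-28,44 438,-23,36 440,-16,34 441,-9,37 442,-2,38 445,2,28 446,9,26 447,16,28
442,-91,0 443,-83,2 444,-76,0 444,-67,8 445,-58,13 443,-47,28 440,-33,55 441,-26,56 443,-21,49 441,-10,69 441,-4,70 444,1,64 449,3,41 453,7,25 454,15,26
449,-92,2 450,-85,1 452,-78,1 453,-71,0 452,-60,14 441,-35,81 443,-30,74 446,-26,63 441,-12,96 441,-5,100 442,0,99 447,3,83 456,2,42 460,6,28 462,13,26
456,-94,1
[... 246 characters left out ...]
,131 447,-1,131 448,3,128 457,2,93 474,-3,26 475,3,26 476,10,25
472,-99,0 445,-48,130 446,-44,127 450,-41,117 453,-38,107 457,-36,93 477,-51,12 450,-14,131 452,-8,130 453,-3,130 454,2,130 462,2,99 484,-7,12 485,0,13 487,7,13
479,-100,2 451,-51,128 452,-45,129 455,-42,118 482,-67,12 483,-60,13 484,-52,12 457,-16,130 457,-9,133 459,-4,130 460,0,128 490,-16,13 491,-8,13 493,-1,12 494,5,14
487,-102,2 488,-95,0 459,-47,126 491,-79,2 489,-69,13 490,-61,13 491,-54,14 463,-17,129 - 464,-5,132 466,0,127 498,-17,14 499,-10,12 501,-3,12 502,4,13
495,-105,0 496,-97,0 497,-89,1 499,-82,0 497,-71,12 497,-62,16 499,-56,12 501,-48,13 502,-41,12 478,-13,102 480,-7,100 506,-19,13 507,-12,11 509,-4,11 510,2,12
```

Call:
send_rows --pt "1.5 -4 -3 0 0 1.4 1" --pt "3 -8 -6 0 0 1.4 1" --pt "3.4 -9.6 -9 0 0 1.4 1" --pt "3.4 -9.6 -12 0 0 1.4 1" --pt "3.4 -9.6 -15 0 0 1.4 1" --pt "3.4 -9.6 -18 0 0 1.4 1" --pt "3.4 -9.6 -20 0 0 1.4 1" --pt "3.4 -9.6 -22 0 0 1.4 1" --pt "3.4 -9.6 -22 0 0 1.4 1" --pt "3.4 -9.6 -22 0 0 1.4 1"

```text
time: 2.15
tool_pos: [452.9, -10.6, 153.7]
tcp_rot: [[-0.99, 0.139, -0.001], [0.139, 0.99, 0.001], [0.001, 0.0, -1.0]]
force: [0.2, -0.7, 0.7]
gripper_width: 1.0
finger_force: 0.0
```

Run:
```python
from h import *
o=get_obs(); print(np.round(o["tool_pos"],1),np.round(o["tcp_rot"],3),o["force"],o["time"],o["qpos"])
im,W=cloud("wrist"); np.savez("w2.npz",im=im,W=W); cv2.imwrite("pics/e.png",im[...,::-1])
```

```text
[452.9 -10.6 153.7] [[-0.99   0.139 -0.001]
 [ 0.139  0.99   0.001]
 [ 0.001  0.    -1.   ]] [ 0.20545083 -0.65842631  0.72507173] 2.15 [-1.63818471e+01  1.49744807e+01  9.37483650e+01  9.29001950e-03
  7.13647753e+01 -9.83714629e+01]
```

View pics/e.png

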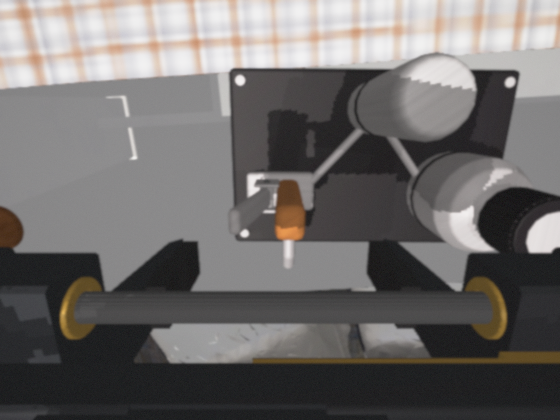

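Trigger bar top is at (240,215) left of the grip (290,215), both between the fingertips at about 190 and 375. I'll refit in this closer frame, since the first was possibly taken while moving.

Run:
```python
from h import *
o=get_obs(); print(np.round(o["tool_pos"],1),np.round(o["joint_vel"],2))
im,W=cloud("wrist"); np.savez("w2.npz",im=im,W=W)
def sel(u0,u1,v0,v1,lo,hi):
    P=W[v0:v1,u0:u1].reshape(-1,3); return P[(P[:,2]>lo)&(P[:,2]<hi)]
def show(n,q):
    r=cv2.minAreaRect(q[:,:2].astype(np.float32)); print(n,len(q),np.round(r[0],1),np.round(r[1],1),round(r[2],1),np.round(np.median(q,0),1))
show("grip top",sel(270,312,200,245,127,134))
show("trig top",sel(222,268,185,240,115,136))
show("cap top",sel(490,560,190,258,146,156))
q=sel(400,490,50,145,147,154); print("cyl",cv2.minEnclosingCircle(q[:,:2].astype(np.float32)))
for v in(200,210,220,228): print(np.round(W[v,228:320:6]).astype(int).tolist() if not np.isnan(W[v,228:320:6]).any() else np.round(W[v,228:320:6]))
```

```text
[453.5 -11.  154.6] [-0.44 -0.82 -1.07 -0.04 -0.07 -0.12]
grip top 926 [455.1  -7.8] [20.7 26.1] 79.6 [454.2  -7.7 130.4]
trig top 461 [449.3 -45.9] [12.1 19. ] 84.1 [448.  -45.1 127.1]
cap top 2523 [473.6 150.1] [32.2 38.2] 89.4 [473.8 150.1 151.3]
cyl ((383.95526123046875, 88.34593963623047), 22.892902374267578)
[[463, -77, 1], [461, -68, 12], [462, -61, 14], [441, -40, 105], [443, -36, 98], [446, -33, 87], [451, -29, 70], [457, -26, 50], [445, -17, 101], [441, -11, 118], [441, -7, 121], [442, -3, 120], [444, 2, 114], [468, 10, 26], [470, 17, 24], [473, 24, 15]]
[[474, -79, 2], [441, -46, 128], [443, -43, 124], [446, -40, 115], [450, -37, 103], [455, -34, 89], [465, -32, 56], [466, -27, 56], [445, -16, 128], [445, -12, 131], [446, -8, 130], [446, -3, 132], [448, 1, 130], [483, 9, 14], [484, 16, 13], [485, 23, 13]]
[[486, -81, 2], [448, -47, 129], [450, -43, 127], [454, -41, 116], [459, -39, 100], [488, -45, 13], [488, -39, 13], [489, -32, 13], [453, -17, 128], [452, -13, 132], [453, -9, 131], [454, -4, 131], [455, 0, 131], [495, 8, 13], [495, 15, 14], [496, 21, 14]]
[[496, -83, 2], [454, -48, 129], [456, -45, 126], [494, -60, 15], [496, -54, 12], [497, -47, 13], [498, -40, 12], [498, -33, 14], [459, -18, 127], [458, -14, 133], [459, -9, 131], [459, -5, 132], [461, -1, 130], [504, 7, 13], [505, 13, 13], [506, 20, 12]]
```

Call:
send_rows --pt "0.05 -0.25 0 0 0 0 1" --pt "0.05 -0.47 0 0 0 0 1" --pt "0.05 -0.47 -1 0 0 0 1" --pt "0.05 -0.47 -2 0 0 0 1" --pt "0.05 -0.47 -3 0 0 0 1" --pt "0.05 -0.47 -4 0 0 0 1" --pt "0.05 -0.47 -5 0 0 0 1" --pt "0.05 -0.47 -5.7 0 0 0 1" --pt "0.05 -0.47 -5.7 0 0 0 1" --pt "0.05 -0.47 -5.7 0 0 0 1" --pt "0.05 -0.47 -5.7 0 0 0 1" --pt "0.05 -0.47 -5.7 0 0 0 1"

```text
time: 3.25
tool_pos: [454.0, -16.4, 97.3]
tcp_rot: [[-0.99, 0.141, 0.001], [0.141, 0.99, -0.0], [-0.001, -0.0, -1.0]]
force: [0.2, -0.0, -0.6]
gripper_width: 0.997
finger_force: 0.0
```

Now close with a moderate squeeze.

Call:
send_rows --pt "0 0 0 0 0 0 0.6" --pt "0 0 0 0 0 0 0.5" --pt "0 0 0 0 0 0 0.4" --pt "0 0 0 0 0 0 0.4" --pt "0 0 0 0 0 0 0.3" --pt "0 0 0 0 0 0 0.3" --pt "0 0 0 0 0 0 0.3" --pt "0 0 0 0 0 0 0.3" --pt "0 0 0 0 0 0 0.3" --pt "0 0 0 0 0 0 0.3" --pt "0 0 0 0 0 0 0.3" --pt "0 0 0 0 0 0 0.3" --pt "0 0 0 0 0 0 0.3" --pt "0 0 0 0 0 0 0.3" --squeeze 20

```text
time: 4.42
tool_pos: [453.6, -16.2, 96.8]
tcp_rot: [[-0.99, 0.141, 0.0], [0.141, 0.99, 0.0], [-0.0, 0.0, -1.0]]
force: [0.3, -0.6, -0.7]
gripper_width: 0.301
finger_force: 0.0
```

Run:
```python
from h import *
o=get_obs(); print(o["gripper_width"],o["finger_force"],o["force"])
a=grab_frame("wrist")["image"]; 
im,W=cloud("side"); b=cv2.resize(im[190:275,200:310],(560,433))
cv2.imwrite("pics/f.png",cv2.resize(np.vstack([a[150:420],b])[...,::-1],None,fx=.85,fy=.85))
```

```text
0.30099357407360433 0.0 [ 0.30258052 -0.60097333 -0.69230895]
```

View pics/f.png

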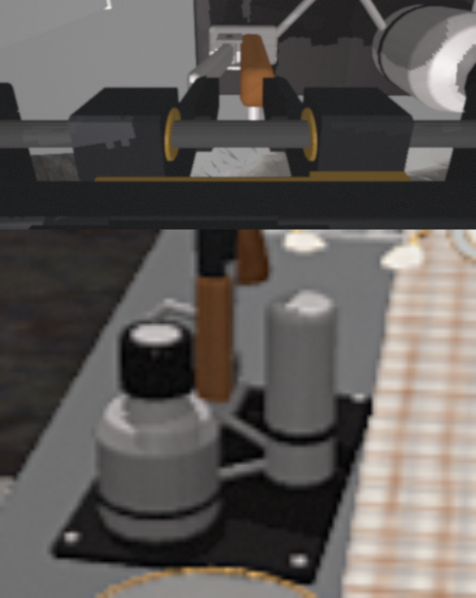

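The side view shows the finger ending around the grip's top (crop row 275), not overlapping it. The opening of 26 mm with no force also says nothing is held. I'll measure where the fingertips really are.

Run:
```python
from h import *
o=get_obs(); R=np.array(o["tcp_rot"]);t=np.array(o["tool_pos"])
im,W=cloud("wrist"); 
for v in range(235,330,8):
    L=(W[v,180:400:10]-t)@R; print(v," ".join("%d,%d,%d"%tuple(p) if p[0]==p[0] else "-" for p in L))
im,W=cloud("side")
print("side")
for v in range(185,225,4):
    print(v," ".join("%d,%d,%d"%tuple(p) if p[0]==p[0] else "-" for p in W[v,232:256:3]))
```

```text
235 -38,-101,95 -38,-92,95 -38,-81,94 -38,-72,96 -38,-62,94 9,-29,-28 6,-25,-21 1,-21,-8 -5,-16,9 -33,-13,83 -33,-4,83 10,2,-32 10,7,-31 10,12,-32 9,18,-28 -33,42,83 -33,51,83 -33,61,83 -34,70,83 -33,79,83 -33,89,83 -34,98,84
243 -47,-102,96 -46,-92,94 -46,-82,95 -47,-73,95 5,-35,-30 10,-27,-42 10,-22,-43 8,-18,-39 -41,-22,83 -41,-13,83 -42,-4,84 - 7,7,-34 9,12,-39 9,17,-39 9,22,-41 -41,52,83 -42,61,83 -41,70,82 -42,80,84 -41,89,83 -41,99,83
251 -55,-103,95 -55,-93,95 -55,-83,95 -54,-73,94 0,-35,-30 10,-25,-52 8,-21,-48 8,-17,-48 -49,-23,82 -50,-13,84 -50,-4,83 2,2,-33 2,7,-34 8,11,-48 8,16,-48 10,20,-52 10,25,-51 -49,62,82 -50,71,83 -49,80,83 -50,90,84 -50,100,83
259 33,-28,-109 33,-25,-109 33,-23,-109 -63,-74,95 9,-29,-59 10,-24,-60 8,-20,-57 8,-16,-56 -58,-23,84 -58,-13,83 -58,-4,83 -3,2,-32 -1,7,-35 4,11,-48 8,15,-57 8,19,-57 10,23,-60 -58,62,84 33,19,-108 33,21,-109 33,23,-109 33,26,-109
267 33,-26,-114 33,-24,-113 33,-21,-114 -73,-74,96 10,-27,-67 9,-23,-66 9,-19,-65 6,-15,-60 -72,-24,95 -72,-14,95 -72,-4,95 -7,2,-33 -6,7,-34 0,11,-49 9,14,-65 8,18,-64 10,22,-68 10,26,-67 30,19
[... 1949 characters left out ...]
528,-431,1 514,-429,2 460,11,162 450,13,163 443,-28,148
197 824,-2343,-736 548,-374,2 535,-378,1 522,-377,2 509,-379,1 460,11,148 450,10,148 444,-39,130
201 555,-323,3 542,-326,2 530,-331,1 517,-329,2 504,-327,3 461,2,130 451,1,130 444,-41,114
205 549,-275,4 537,-279,2 525,-286,0 512,-280,3 500,-286,1 461,1,116 450,6,118 444,-35,102
209 544,-235,2 503,-10,95 493,-14,94 482,-3,98 472,-9,96 461,6,103 451,4,103 443,-30,89
213 491,155,150 482,157,151 473,161,153 464,157,152 492,-198,2 461,3,87 451,6,89 443,-33,72
217 488,184,150 479,187,151 471,181,149 462,180,149 455,160,140 461,2,72 450,8,75 443,-28,59
221 488,186,138 479,190,140 471,181,136 462,179,136 456,160,127 461,4,58 451,6,59 442,-13,51
```

Run:
```python
from h import *
W=np.load("w2.npz")["W"]; t=np.array([453.5,-11,154.6]); R=np.array([[-.99,.139,0],[.139,.99,0],[0,0,-1]])
print("open")
for v in range(230,262,4):
    L=(W[v]-t)@R; print(v," ".join("%d:%d,%d,%d"%((u,)+tuple(L[u])) for u in list(range(150,205,6))+list(range(365,400,6)) if L[u][0]==L[u][0] and L[u][2]<-5))
o=get_obs(); R=np.array(o["tcp_rot"]);t=np.array(o["tool_pos"]); print(t,o["qpos"])
im,W=cloud("wrist"); np.savez("w3.npz",im=im,W=W)
print("now")
for v in range(215,262,4):
    L=(W[v]-t)@R; print(v," ".join("%d:%d,%d,%d"%((u,)+tuple(L[u])) for u in list(range(215,265,5))+list(range(290,345,5)) if L[u][0]==L[u][0] and L[u][2]<-5))
```

```text
open
230 
234 
238 
242 174:10,-55,-41 180:9,-53,-40 186:8,-50,-37 192:8,-48,-36 371:8,43,-37 377:8,46,-37 383:8,49,-37 389:10,51,-41 395:10,54,-40
246 168:9,-57,-45 174:10,-53,-46 180:8,-52,-42 186:9,-49,-43 192:8,-46,-42 371:8,42,-42 377:8,45,-42 383:8,48,-42 389:10,50,-45 395:10,52,-46
250 162:10,-58,-50 168:10,-55,-50 174:9,-53,-48 180:9,-50,-48 186:8,-47,-47 192:7,-45,-45 371:6,42,-42 377:9,43,-47 383:9,46,-47 389:8,49,-47 395:10,50,-51
254 156:10,-58,-55 162:10,-56,-55 168:10,-53,-55 174:9,-51,-52 180:8,-49,-51 186:8,-46,-51 192:6,-45,-46 198:1,-45,-36 371:4,42,-43 377:8,42,-52 383:8,45,-51 389:8,48,-51 395:9,49,-54
258 150:10,-60,-58 156:10,-57,-59 162:10,-54,-58 168:8,-53,-56 174:8,-50,-56 180:9,-47,-56 186:8,-45,-55 192:4,-45,-46 198:0,-45,-37 371:3,42,-44 377:7,42,-52 383:8,44,-55 389:8,46,-56 395:9,49,-56
[453.6258038  -16.26820918  96.74911557] [-1.70552050e+01  1.92256178e+01  9.87279691e+01 -1.70945308e-03
  6.20469374e+01 -9.89728489e+01]
now
215 295:13,5,-5
219 290:13,2,-12 295:13,5,-12 300:13,8,-13 305:12,11,-12 310:12,14,-11
223 240:9,-27,-8 245:9,-24,-7 290:12,2,-1
[... 1318 characters left out ...]
-48 250:9,-16,-49 255:8,-14,-48 290:1,2,-32 295:2,4,-34 300:2,7,-33 305:2,10,-33 310:8,11,-46 315:8,13,-48 320:8,16,-48 325:8,18,-47 330:10,20,-51 335:9,22,-51 340:10,25,-51
255 220:-1,-35,-30 225:10,-27,-56 230:10,-24,-57 235:10,-22,-57 240:9,-21,-53 245:8,-18,-52 250:9,-16,-53 255:6,-14,-48 290:0,2,-34 295:0,5,-34 300:0,7,-33 305:0,10,-33 310:6,11,-47 315:8,13,-52 320:8,15,-51 325:8,18,-51 330:10,19,-56 335:10,22,-56 340:10,24,-56
259 220:10,-28,-60 225:10,-26,-60 230:9,-24,-59 235:8,-22,-56 240:8,-20,-57 245:8,-18,-57 250:9,-16,-58 255:4,-14,-48 290:-2,2,-32 295:-2,5,-34 300:-2,7,-34 305:-2,10,-34 310:4,11,-48 315:9,12,-57 320:8,15,-56 325:8,17,-56 330:8,19,-57 335:10,21,-60 340:10,23,-60
```

Tips sit consistently 36 mm behind the stated TCP, both open and shut (and the side view agrees: they are at z≈133, just above the grip), and about 1.4 mm off in tool y. I'll open, then go 37 mm lower.

Call:
send_rows --pt "0 0 0 0 0 0 1" --pt "0 0.15 0 0 0 0 1" --pt "0 0.15 0 0 0 0 1" --pt "0 0.15 0 0 0 0 1" --pt "0 0.15 0 0 0 0 1" --pt "0 0.15 0 0 0 0 1" --pt "0 0.15 0 0 0 0 1" --pt "0 0.15 0 0 0 0 1" --pt "0 0.15 -0.5 0 0 0 1" --pt "0 0.15 -1 0 0 0 1" --pt "0 0.15 -1.5 0 0 0 1" --pt "0 0.15 -2 0 0 0 1" --pt "0 0.15 -2.5 0 0 0 1" --pt "0 0.15 -3 0 0 0 1" --pt "0 0.15 -3.4 0 0 0 1" --pt "0 0.15 -3.7 0 0 0 1" --pt "0 0.15 -3.7 0 0 0 1" --pt "0 0.15 -3.7 0 0 0 1"

```text
time: 6.17
tool_pos: [453.6, -14.8, 59.7]
tcp_rot: [[-0.99, 0.141, -0.0], [0.141, 0.99, 0.0], [0.0, 0.0, -1.0]]
force: [0.1, -0.5, -0.2]
gripper_width: 0.999
finger_force: 0.0
```

Call:
send_rows --pt "0 0 0 0 0 0 0.6" --pt "0 0 0 0 0 0 0.5" --pt "0 0 0 0 0 0 0.4" --pt "0 0 0 0 0 0 0.3" --pt "0 0 0 0 0 0 0.3" --pt "0 0 0 0 0 0 0.3" --pt "0 0 0 0 0 0 0.3" --pt "0 0 0 0 0 0 0.3" --pt "0 0 0 0 0 0 0.3" --pt "0 0 0 0 0 0 0.3" --pt "0 0 0 0 0 0 0.3" --pt "0 0 0 0 0 0 0.3" --pt "0 0 0 0 0 0 0.3" --pt "0 0 0 0 0 0 0.3" --squeeze 20

```text
time: 7.33
tool_pos: [454.3, -13.9, 60.2]
tcp_rot: [[-0.99, 0.141, 0.002], [0.141, 0.99, 0.002], [-0.002, 0.002, -1.0]]
force: [2.2, 4.3, 4.8]
gripper_width: 0.43
finger_force: 20.0
```

Opening is 0.43 (38 mm) at 20 N, so the trigger is fully squeezed. I'll hold a little longer, then release and rise.

Call:
send_rows --pt "0 0 0 0 0 0 0.3" --pt "0 0 0 0 0 0 0.3" --pt "0 0 0 0 0 0 0.3" --pt "0 0 0 0 0 0 0.3" --pt "0 0 0 0 0 0 0.3" --pt "0 0 0 0 0 0 0.3" --pt "0 0 0 0 0 0 1" --pt "0 0 0 0 0 0 1" --pt "0 0 0 0 0 0 1" --pt "0 0 0 0 0 0 1" --pt "0 0 0 0 0 0 1" --pt "0 0 0 0 0 0 1" --pt "0 0 0 0 0 0 1" --pt "0 0 0 0 0 0 1"

```text
time: 8.5
tool_pos: [453.6, -14.5, 59.8]
tcp_rot: [[-0.99, 0.141, 0.0], [0.141, 0.99, 0.0], [0.0, 0.0, -1.0]]
force: [-0.8, 0.3, 0.2]
gripper_width: 0.99
finger_force: 0.0
```

Call:
send_rows --pt "0 0 1 0 0 0 1" --pt "0 0 2 0 0 0 1" --pt "0 0 4 0 0 0 1" --pt "0 0 6 0 0 0 1" --pt "0 0 8 0 0 0 1" --pt "0 0 10 0 0 0 1" --pt "0 0 12 0 0 0 1" --pt "1 4 14 0 0 0 1" --pt "1.5 8 14 0 0 0 1" --pt "2 12 14 0 0 0 1" --pt "2 12 14 0 0 0 1" --pt "2 12 14 0 0 0 1" --pt "2 12 14 0 0 0 1"

```text
time: 9.58
tool_pos: [473.4, 105.2, 199.6]
tcp_rot: [[-0.99, 0.14, -0.001], [0.14, 0.99, -0.0], [0.0, -0.0, -1.0]]
force: [-0.2, 0.6, 0.4]
gripper_width: 1.001
finger_force: 0.0
```

Run:
```python
from h import *
o=get_obs(); t=np.array(o["tool_pos"]); print(t,o["qpos"])
im,W=cloud("wrist"); cv2.imwrite("pics/g.png",im[...,::-1])
P=W.reshape(-1,3)
def reg(x,y,r,lo,hi): return P[(np.hypot(P[:,0]-x,P[:,1]-y)<r)&(P[:,2]>lo)&(P[:,2]<hi)]
for n,a in dict(cap=(479,160,32,146,156),cyl=(384,88,28,147,154),grip=(455,-7,22,126,134),trig=(448,-47,13,110,136)).items():
    q=reg(*a)
    if len(q): print(n,len(q),cv2.minEnclosingCircle(q[:,:2].astype(np.float32)),np.round(np.median(q,0),1),q.min(0),q.max(0))
```

```text
[473.40112505 105.16272229 199.57202976] [-1.49299175e+00  1.54861783e+01  8.46369419e+01 -7.89367809e-03
  7.99057438e+01 -8.34556976e+01]
cap 3067 ((480.3745422363281, 160.37290954589844), 25.951982498168945) [478.6 159.7 151.4] [454.80468841 134.55646211 146.00908295] [504.8339682  186.04768001 154.10708529]
cyl 3144 ((384.0466003417969, 88.79026794433594), 22.973758697509766) [383.7  89.1 149.8] [361.30411447  66.23550448 147.01100057] [406.19810446 111.42660337 152.89042543]
grip 703 ((455.224853515625, -7.108896732330322), 14.57757568359375) [454.5  -5.6 130.3] [441.13721263 -18.15175495 126.0101872 ] [468.98597335   3.86123888 133.56507271]
trig 536 ((449.85223388671875, -45.60330581665039), 10.161771774291992) [449.1 -42.8 123.8] [439.69674341 -52.84294191 110.03569401] [459.94564051 -37.58709446 130.72434268]
```

View pics/g.png

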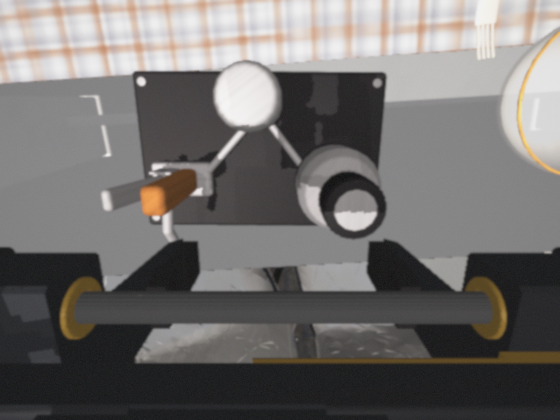

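The trigger has sprung back (its outer face is where it was before) and the cap centre is at (480,160). Next I go over the cap and down.

Call:
send_rows --pt "0.3 2.5 0 0 0 0 1" --pt "0.65 5 0 0 0 0 1" --pt "0.65 5.6 0 0 0 0 1" --pt "0.65 5.6 -1 0 0 0 1" --pt "0.65 5.6 -3 0 0 0 1" --pt "0.65 5.6 -5 0 0 0 1" --pt "0.65 5.6 -7 0 0 0 1" --pt "0.65 5.6 -8.5 0 0 0 1" --pt "0.65 5.6 -10 0 0 0 1" --pt "0.65 5.6 -11 0 0 0 1" --pt "0.65 5.6 -12 0 0 0 1" --pt "0.65 5.6 -12 0 0 0 1" --pt "0.65 5.6 -12 0 0 0 1" --pt "0.65 5.6 -12 0 0 0 1"

```text
time: 10.8
tool_pos: [480.5, 160.5, 80.4]
tcp_rot: [[-0.99, 0.141, 0.001], [0.141, 0.99, -0.0], [-0.001, 0.0, -1.0]]
force: [0.5, -0.4, 0.3]
gripper_width: 1.004
finger_force: 0.0
```

Call:
send_rows --pt "0 0 0 0 0 0 0.8" --pt "0 0 0 0 0 0 0.7" --pt "0 0 0 0 0 0 0.6" --pt "0 0 0 0 0 0 0.5" --pt "0 0 0 0 0 0 0.4" --pt "0 0 0 0 0 0 0.4" --pt "0 0 0 0 0 0 0.4" --pt "0 0 0 0 0 0 0.4" --pt "0 0 0 0 0 0 0.4" --squeeze 20

```text
time: 11.55
tool_pos: [480.1, 161.3, 79.8]
tcp_rot: [[-0.99, 0.141, -0.0], [0.141, 0.99, 0.0], [0.0, 0.0, -1.0]]
force: [-0.7, 1.0, 1.1]
gripper_width: 0.565
finger_force: 20.0
```

Run:
```python
from h import *
o=get_obs(); print(np.round(o["tool_pos"],1),o["force"],o["torque"],np.round(o["qpos"],1),o["gripper_width"],np.round(o["joint_efforts"],2))
```

```text
[480.1 161.3  79.8] [-0.70513908  0.96186158  1.05075725] [ 0.1543951   0.04973784 -0.01528562] [  5.2  25.1  92.1   0.   62.8 -76.8] 0.5652940736819648 [-3.700e-01 -4.128e+01 -1.748e+01 -1.500e-01 -2.000e-02 -1.000e-02]
```

Call:
send_rows --pt "0 0 0 0 0 2 0.4" --pt "0 0 0 0 0 4 0.4" --pt "0 0 0 0 0 6 0.4" --pt "0 0 0 0 0 8 0.4" --pt "0 0 0 0 0 10 0.4" --pt "0 0 0 0 0 10 0.4" --pt "0 0 0 0 0 10 0.4" --squeeze 25

```text
time: 12.13
tool_pos: [480.9, 162.0, 79.8]
tcp_rot: [[-0.999, -0.032, 0.002], [-0.032, 0.999, 0.002], [-0.002, 0.002, -1.0]]
force: [1.8, 4.7, -0.4]
gripper_width: 0.565
finger_force: 25.0
```

Run:
```python
from h import *
o=get_obs(); print(np.round(o["tool_pos"],1),o["force"],o["torque"],np.round(o["qpos"],1),o["gripper_width"],np.round(o["joint_efforts"],2))
```

```text
[480.9 162.   79.8] [ 1.76233674  4.70363344 -0.41824739] [ 0.76661324 -0.44364324 -0.80846205] [  5.2  25.1  92.    0.1  62.8 -86.7] 0.5650688005466047 [ -0.88 -42.58 -16.39  -1.29   0.84  -0.88]
```

A +10° turn meets 0.8 N·m, so that way is the stop. I'll try the other way.

Call:
send_rows --pt "0 0 0 0 0 -3 0.4" --pt "0 0 0 0 0 -6 0.4" --pt "0 0 0 0 0 -10 0.4" --pt "0 0 0 0 0 -14 0.4" --pt "0 0 0 0 0 -18 0.4" --pt "0 0 0 0 0 -22 0.4" --pt "0 0 0 0 0 -26 0.4" --pt "0 0 0 0 0 -30 0.4" --pt "0 0 0 0 0 -30 0.4" --pt "0 0 0 0 0 -30 0.4" --squeeze 25

```text
time: 12.97
tool_pos: [480.2, 161.2, 79.8]
tcp_rot: [[-0.883, 0.469, 0.0], [0.469, 0.883, -0.0], [-0.0, 0.0, -1.0]]
force: [-0.5, 0.2, 0.4]
gripper_width: 0.562
finger_force: 25.0
```

Run:
```python
from h import *
o=get_obs(); print(np.round(o["tool_pos"],1),o["force"],o["torque"],np.round(o["qpos"],1),o["gripper_width"],np.round(o["joint_efforts"],2))
```

```text
[480.2 161.2  79.8] [-0.51053784  0.20148567  0.36439093] [-0.02854585 -0.00394692 -0.01052726] [  5.1  25.1  92.1  -0.   62.8 -56.9] 0.5624483266574065 [ 3.000e-02 -4.133e+01 -1.725e+01  3.000e-02  9.000e-02  2.400e-01]
```

It turns freely this way. I'll carry on until it stops.

Call:
send_rows --pt "0 0 0 0 0 -5 0.4" --pt "0 0 0 0 0 -10 0.4" --pt "0 0 0 0 0 -15 0.4" --pt "0 0 0 0 0 -20 0.4" --pt "0 0 0 0 0 -25 0.4" --pt "0 0 0 0 0 -30 0.4" --pt "0 0 0 0 0 -35 0.4" --pt "0 0 0 0 0 -39 0.4" --pt "0 0 0 0 0 -43 0.4" --pt "0 0 0 0 0 -46 0.4" --pt "0 0 0 0 0 -49 0.4" --pt "0 0 0 0 0 -52 0.4" --pt "0 0 0 0 0 -52 0.4" --pt "0 0 0 0 0 -52 0.4" --squeeze 25

```text
time: 14.13
tool_pos: [480.7, 161.5, 79.9]
tcp_rot: [[-0.176, 0.984, 0.001], [0.984, 0.176, 0.0], [-0.0, 0.001, -1.0]]
force: [2.5, 2.5, 1.3]
gripper_width: 0.561
finger_force: 25.0
```

Run:
```python
from h import *
o=get_obs(); print(np.round(o["tool_pos"],1),o["force"],o["torque"],np.round(o["qpos"],1),o["gripper_width"],np.round(o["joint_efforts"],2))
```

```text
[480.7 161.5  79.9] [2.50270925 2.54455961 1.29057149] [ 0.32367258 -0.42138273  0.6613693 ] [ 5.2 25.1 92.   0.  62.8 -5. ] 0.5614069234852013 [ -1.3  -41.72 -15.96  -0.06   0.8    0.83]
```

It has stopped (0.66 N·m). I'll ease off slightly and test the lift.

Call:
send_rows --pt "0 0 0 0 0 1 0.4" --pt "0 0 0 0 0 1 0.4" --pt "0 0 0.2 0 0 1 0.4" --pt "0 0 0.4 0 0 1 0.4" --pt "0 0 0.6 0 0 1 0.4" --pt "0 0 0.8 0 0 1 0.4" --pt "0 0 0.8 0 0 1 0.4" --squeeze 30

```text
time: 14.72
tool_pos: [480.4, 160.5, 87.3]
tcp_rot: [[-0.19, 0.982, -0.0], [0.982, 0.19, -0.001], [-0.001, -0.0, -1.0]]
force: [4.6, -1.4, -4.2]
gripper_width: 0.561
finger_force: 30.0
```

Call:
send_rows --pt "0 0 0.5 0 0 0 0.4" --pt "0 0 1 0 0 0 0.4" --pt "0 0 1.5 0 0 0 0.4" --pt "0 0 2 0 0 0 0.4" --pt "0 0 2.6 0 0 0 0.4" --pt "0 0 3.2 0 0 0 0.4" --pt "0 0 4 0 0 0 0.4" --pt "0 0 5 0 0 0 0.4" --pt "0 0 6 0 0 0 0.4" --pt "0 0 7 0 0 0 0.4" --pt "0 0 8 0 0 0 0.4" --pt "0 0 9 0 0 0 0.4" --pt "0 0 10 0 0 0 0.4" --pt "0 0 11 0 0 0 0.4" --pt "0 0 12 0 0 0 0.4" --pt "0 0 12 0 0 0 0.4" --pt "0 0 12 0 0 0 0.4" --pt "0 0 12 0 0 0 0.4" --pt "0 0 12 0 0 0 0.4" --pt "0 0 12 0 0 0 0.4"

```text
time: 16.38
tool_pos: [479.8, 161.2, 207.2]
tcp_rot: [[-0.189, 0.982, -0.001], [0.982, 0.189, -0.0], [0.0, -0.001, -1.0]]
force: [-0.1, 0.2, 0.1]
gripper_width: 0.564
finger_force: 30.0
```

Run:
```python
from h import *
o=get_obs(); print(np.round(o["tool_pos"],1),o["force"],o["joint_vel"])
im,W=cloud("side"); cv2.imwrite("pics/h.png",cv2.resize(im[140:280,180:320][...,::-1],None,fx=4,fy=4))
```

```text
[479.8 161.2 207.2] [-0.11769971  0.15067644  0.09111935] [-0.00448068  0.0584704  -0.23569706 -0.10641503 -0.17027426 -0.05619384]
```

View pics/h.png

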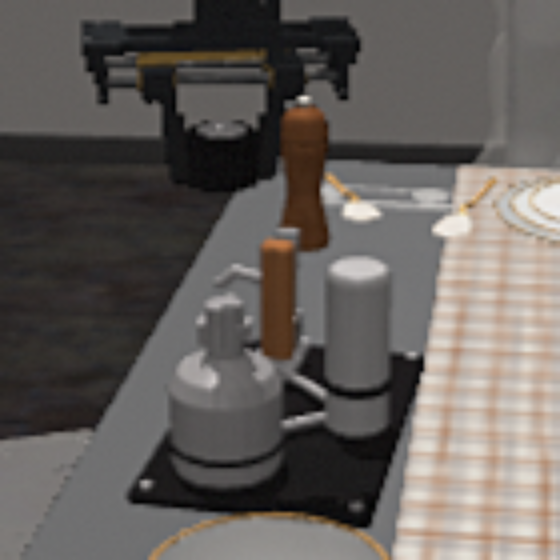

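The cap (220,150) is held between the fingers, about 127 mm above its seat, and the neck (225,325) is bare. The arm is still, so I'm handing in.

```bash
python3 -c "
from cell import *
print(hand_in())"
```

```text
the job is handed in; nothing more can be done
None
```

I fully squeezed the trigger, held it, and let it spring back. Then I turned the cap clockwise seen from above (a left-handed thread) to its stop and lifted it off. The gripper now holds it still, about 12.7 cm above its seat, and the job is handed in at about 16.5 s.

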